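# Return the stray fittings to their bins in the sorting tray

### The arm

A 6-joint arm with a two-finger parallel gripper is mounted at the origin on the work surface. World frame = base frame: x ahead of the robot, y to its left, z up, the work surface at z = 0. Lengths are in m, angles in degrees, forces in N, time in s.
With the tool pointing down it reaches from about 0.25 to 0.725 m from the base axis. Payload 9.7 kg.
Tool frame: the origin (TCP) lies midway between the tips of the shut fingers; the grasp point (between the pads) lies 19 mm behind it; z points along the fingers, y is the line along which they close (so a half turn about z gives the same grasp; the last joint's range is limited). The gripper opens to 85 mm and grips with 20 to 120 N. Pads are 22 mm wide; open, the fingers measure 114 mm over their backs; the gripper's body (76 mm by 85 mm) begins 54 mm behind the grasp point. The pads swing forward as they close: fully open they stand 13 mm farther back than shut.
Start: joints at [75.057, 4.979, 10.078, 95.1, 0, 90], TCP at [0.142, 0.531, 0.231] pointing down, gripper open.
Joint ranges: [-179.16, 179.16], [-48.56, 103.87], [-65.8, 70.77], [-126.05, 130.52], [-82.76, 87.17], [-180, 180]. Speed limits (degrees/s): [127.2, 127.2, 147.25, 180, 180, 180].

### API

Orientations are given as [roll, pitch, yaw] about the fixed x, y, z axes, in that order (R = Rz(yaw) Ry(pitch) Rx(roll)).
In Python, from workcell import * gives the robot as it stands.
- The arm moves only by the tool servo_tool, never from a script. Its argument "moves" is a list of rows, each a list of 4 numbers: the shift along the world's x, y, z in normalised numbers (1 is 75 cm), then the turn about the world's z in fractions of the full range, 1 being pi rad. A call has 1 to 20 rows; each row is the pose to reach, as a shift and turn from the pose commanded when the call began; what a row does not reach only later rows make up. A row lasts 1/12 s, in which the tool goes at most 41.7 mm and 7.16 degrees, less where a joint would pass 70% of its speed; a pose out of reach is approached as far as the arm can. Shift and turn numbers lie between -1 and 1, and a call with a number outside is refused. A call with a gripper value outside its range is refused whole. "claw" is the closure, from 0 (fully open) to 1 (shut), set as the call begins (left out, the last holds). The fingers move at their own pace and stop on an object; "force" is the grip in N (left out, the last holds). Time passes only in rows, so rows that repeat a pose let the fingers close. It gives the time, the measured TCP pose, the force, the opening and the grip force at its end, in the units of the state.
- get_obs(): the state, without advancing time (a new reading comes with each control period).
- camera(name): name is "side" or "top"; returns the picture (384x512x3 uint8, red, green, blue); there is no depth.
- get_calibration(name): a dict with "fx", "fy", "cx", "cy" (pixels), "k1" (the pictures are not rectified: a ray, as slopes to the right and down, at radius r is drawn at 1 + k1 r^2 times it, then the intrinsics apply), "rvec" (rotation vector, rad) and "tvec" (3), from world to camera coordinates, as OpenCV has them. Camera axes: x right, y down, z forward; pixel columns grow to the right and rows downward; lengths in m; the calibration is good to about 2 mm. A picture is of the moment at which its call begins. get_calibration takes no time and is no camera call.
- job_done(): hands the job in; it is judged then, once.
The state is a dict: "time": time; "q": joint angles; "qd": joint speeds; "joint_efforts": joint torques, N m; "ee_pos": TCP position; "tcp_rot": TCP orientation; "wrist_force": force on the tool from outside, world axes, zero at the start; "torque": the same for the moment, N m; "opening": finger opening in m; "grasp_force": force on a finger pad.
Only numpy, scipy, OpenCV 4.12 (cv2) and the standard library are available. Lean on these libraries where they do the work, as an engineer would, in place of code of your own. Each camera call takes 0.05 s, during which the arm holds its last target. There are 200 camera calls.

### The job

Put the four stray fittings on the bench (the wooden knob, the shut butt hinge, the angle bracket and the short D handle) back in the sorting tray, each in the bin that holds its own kind, lowered onto the empty floor beside the stock and not dropped or left lying on top of it. The tee hinge and the longer D handle have no bin here: leave them where they lie.

Things in the scene. Friction and masses are not known exactly. Their poses are not given: they have to be found in the camera images.
- knob: Stray turned wooden drawer knob standing on its foot: 30 mm tall, foot 24 mm across, round head 36 mm across between 14 and 28 mm height; about 30 g. Origin: centre of the foot's underside; z up.
- hinge: Stray steel butt hinge, folded shut and lying flat (it stays shut): 70 mm long (x), 27 mm wide (y), 10 mm high, round knuckle along its +y edge; about 90 g. Origin: centre of the underside; z up.
- bracket: Stray steel angle bracket, 4 mm thick, 30 mm wide (y): one 40 mm leg lies flat along x from -20 to +20 mm, the other stands 40 mm tall at the x = -20 mm end; about 70 g. Origin: centre of the flat leg's underside; z up.
- handle: Stray short steel D handle lying on its side, 12 mm high: straight grip bar 74 mm long (x), 10 mm wide, with two legs at x = -32 and +32 mm reaching to y = -23 mm; about 70 g. Origin: under the middle of the grip bar; z up.
- tee_hinge: Look-alike, to be left: steel tee hinge opened flat, 107 x 60 mm, a short cross plate and one long tapering strap (towards +x), 9 mm high at the knuckle. Origin: on the underside, near the middle of its length.
- long_handle: Look-alike, to be left: steel D handle like the short one but longer, grip bar 106 mm (x), legs to y = -23 mm, 12 mm high, lying on its side. Origin: under the middle of the grip bar.
- bin_knobs: White plastic bin, 130 (x) x 104 (y) x 45 mm, one of four set two by two in a plywood tray (rim 40 mm above the bench); none of it moves. Holds three wooden knobs, 30 mm tall, fixed in its -x end; the floor from x = -12 to +62 mm is empty. Walls 3 mm; floor 3 mm above the origin, which is the centre of the underside (6 mm above the bench); z up.
- bin_hinges: White plastic bin, 130 (x) x 104 (y) x 45 mm, one of four set two by two in a plywood tray (rim 40 mm above the bench); none of it moves. Holds a stack of three shut butt hinges, 30 mm tall, fixed in its -x end; the floor from x = -12 to +62 mm is empty. Walls 3 mm; floor 3 mm above the origin, which is the centre of the underside (6 mm above the bench); z up.
- bin_brackets: White plastic bin, 130 (x) x 104 (y) x 45 mm, one of four set two by two in a plywood tray (rim 40 mm above the bench); none of it moves. Holds three angle brackets in a row, 40 mm tall, fixed in its -x end; the floor from x = -12 to +62 mm is empty. Walls 3 mm; floor 3 mm above the origin, which is the centre of the underside (6 mm above the bench); z up.
- bin_handles: White plastic bin, 130 (x) x 104 (y) x 45 mm, one of four set two by two in a plywood tray (rim 40 mm above the bench); none of it moves. Holds two short D handles stacked, 24 mm tall, fixed in its -x end; the floor from x = -12 to +62 mm is empty. Walls 3 mm; floor 3 mm above the origin, which is the centre of the underside (6 mm above the bench); z up.
Mind the look-alikes: they are no part of the job. Leave any red or turquoise look-alike of the hinge alone.

How it is judged (in metres and radians):
At the end, for the whole second after the job is handed in: Knob, hinge, bracket and short handle each rest (under 0.02 m/s) on the floor of their own kind's bin, not on the stock (origin above the bin's by under 22 mm for knob, 18 for hinge and handle, 26 for bracket); tee hinge and long handle are within 15 mm of their start (x of knob in the frame of bin_knobs between -0.062 and 0.062 m and y of knob in the frame of bin_knobs between -0.049 and 0.049 m and z of knob in the frame of bin_knobs between -0.005 and 0.022 m and linear speed of each of knob, hinge, bracket, handle below 0.02 m/s and x of hinge in the frame of bin_hinges between -0.062 and 0.062 m and y of hinge in the frame of bin_hinges between -0.049 and 0.049 m and z of hinge in the frame of bin_hinges between -0.005 and 0.018 m and x of bracket in the frame of bin_brackets between -0.062 and 0.062 m and y of bracket in the frame of bin_brackets between -0.049 and 0.049 m and z of bracket in the frame of bin_brackets between -0.005 and 0.026 m and x of handle in the frame of bin_handles between -0.062 and 0.062 m and y of handle in the frame of bin_handles between -0.049 and 0.049 m and z of handle in the frame of bin_handles between -0.005 and 0.018 m and distance of each of tee_hinge, long_handle from where it was at the start of the episode below 0.015 m); the robot touches nothing.
It fails at once if a fitting is dropped into its bin (moves faster than 0.8 m/s below the rim, as after a fall of over 30 mm) ((x of knob in the frame of bin_knobs between -0.062 and 0.062 m and y of knob in the frame of bin_knobs between -0.049 and 0.049 m and z of knob in the frame of bin_knobs between -0.005 and 0.045 m and linear speed of knob above 0.8 m/s) or (x of hinge in the frame of bin_hinges between -0.062 and 0.062 m and y of hinge in the frame of bin_hinges between -0.049 and 0.049 m and z of hinge in the frame of bin_hinges between -0.005 and 0.045 m and linear speed of hinge above 0.8 m/s) or (x of bracket in the frame of bin_brackets between -0.062 and 0.062 m and y of bracket in the frame of bin_brackets between -0.049 and 0.049 m and z of bracket in the frame of bin_brackets between -0.005 and 0.045 m and linear speed of bracket above 0.8 m/s) or (x of handle in the frame of bin_handles between -0.062 and 0.062 m and y of handle in the frame of bin_handles between -0.049 and 0.049 m and z of handle in the frame of bin_handles between -0.005 and 0.045 m and linear speed of handle above 0.8 m/s)).
It fails at once if the tee hinge is moved more than 15 mm (distance of tee_hinge from where it was at the start of the episode above 0.015 m).
It fails at once if the long handle is moved more than 15 mm (distance of long_handle from where it was at the start of the episode above 0.015 m).
It also fails if it takes over 96 s, if anything falls off the work surface, if the arm or the gripper's body presses on something with over 40 N, if the wrist force passes 120 N, or if a joint passes its speed limit or range.

## Working session

There is one attempt and no reset: what is moved stays moved. The work goes in short steps, Python scripts to look and compute and a tool call to move; the robot and the scene stay as the last step left them, time stands still between calls to the robot, and variables do not carry over. Pictures are saved under pics/ and viewed, at most 14 in all, crops included, and the job is handed in when it is done.

Besides the shell and the picture viewer there is one more tool, called after "Call:" in YAML: its name, and indented under it one key for each argument. servo_tool: Moves the arm, as the interface text tells. Its arguments: {"type":"object","properties":{"moves":{"type":"array","items":{"type":"array","items":{"type":"number"}}},"claw":{"type":"number"},"force":{"type":"number"}},"required":["moves"]}

```bash
mkdir -p pics; python3 - <<'E'
from workcell import *
import cv2
for n in("top","side"):
    im=camera(n); cv2.imwrite(f"pics/{n}0.png",cv2.cvtColor(im,cv2.COLOR_RGB2BGR))
    print(get_calibration(n))
o=get_obs(); print(o["time"],o["ee_pos"],o["tcp_rot"],o["opening"])
E
```

```text
{'fx': 444.2853964175166, 'fy': 444.2853964175166, 'cx': 256.1575056495755, 'cy': 188.86523568513178, 'k1': 0.032975902990210006, 'rvec': array([ 2.13897333, -2.1327407 ,  0.14756766]), 'tvec': array([0.00574442, 0.47557816, 1.09434667])}
{'fx': 422.00721698876134, 'fy': 422.00721698876134, 'cx': 249.48641195632524, 'cy': 191.20655389558507, 'k1': -0.07446009639141721, 'rvec': array([ 2.13016295, -0.6845547 ,  0.31575981]), 'tvec': array([-0.37954707,  0.20611717,  0.85054877])}
0.1 [0.14176091 0.53119823 0.23064094] [-1.79930288e+02 -1.84192400e-03  1.65056240e+02] 0.08545948076201261
```

View pics/top0.png

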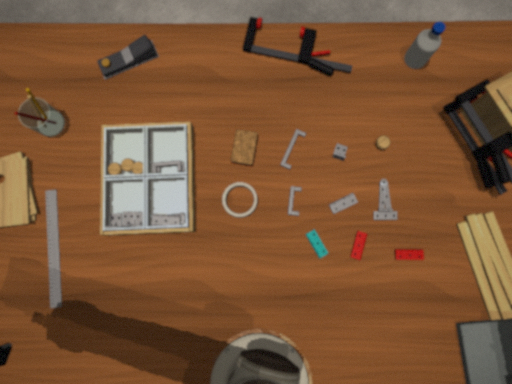

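View pics/side0.png

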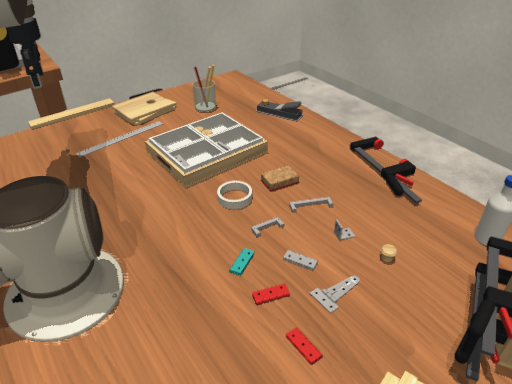

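The top view shows the tray at about (147,178) with its four bins. The strays are the knob (383,143), bracket (341,152), shut hinge (344,203), short D handle (294,201), long handle (292,149) and tee hinge (385,200). The red and turquoise pieces are decoys. I'll enlarge both areas next.

```bash
python3 - <<'E'
import cv2
im=cv2.imread("pics/top0.png")
a=cv2.resize(im[120:236,270:410],None,fx=5,fy=5,interpolation=cv2.INTER_CUBIC)
b=cv2.resize(im[118:238,95:200],None,fx=5,fy=5,interpolation=cv2.INTER_CUBIC)
cv2.imwrite("pics/ca.png",a);cv2.imwrite("pics/cb.png",b)
s=cv2.imread("pics/side0.png")
cv2.imwrite("pics/cc.png",cv2.resize(s[185:320,245:405],None,fx=5,fy=4.4,interpolation=cv2.INTER_CUBIC)[:600])
E
```

```text
(no output)
```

View pics/ca.png

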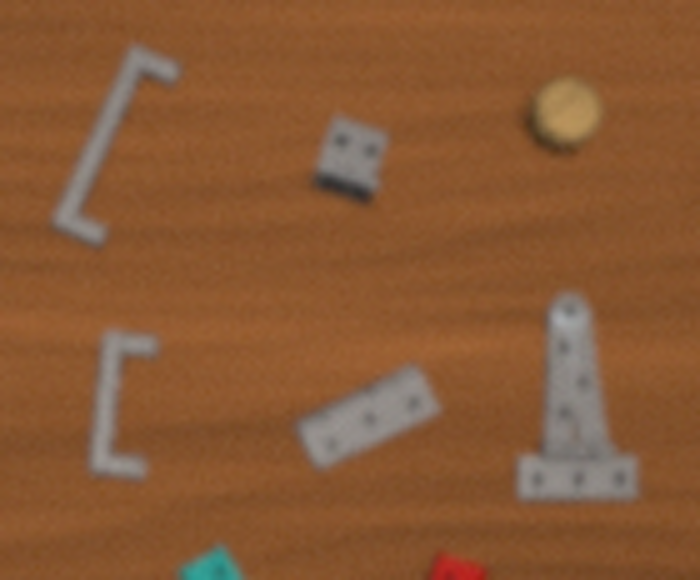

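View pics/cb.png

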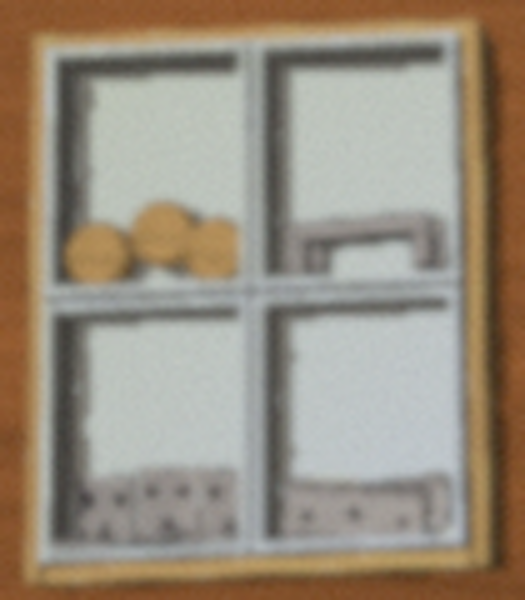

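View pics/cc.png

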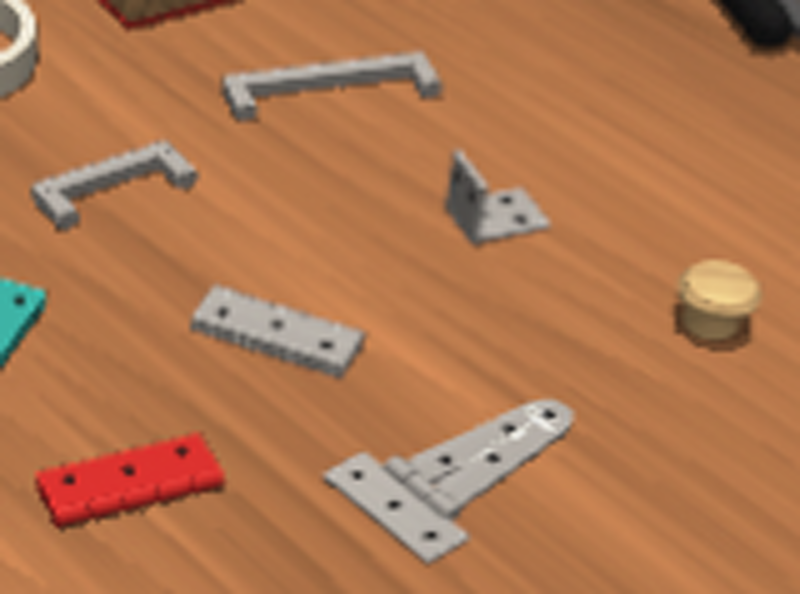

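```bash
python3 - <<'E'
import cv2
s=cv2.imread("pics/side0.png")
cv2.imwrite("pics/cd.png",cv2.resize(s[108:188,140:272],None,fx=6,fy=6,interpolation=cv2.INTER_CUBIC))
E
```

```text
(no output)
```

View pics/cd.png

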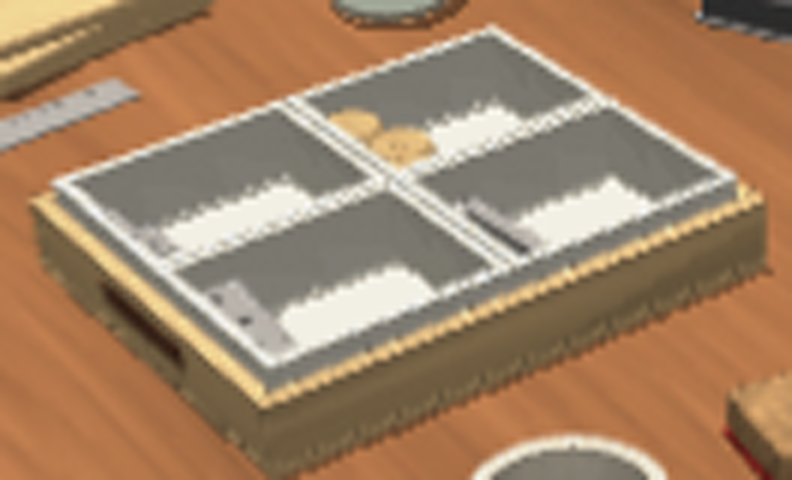

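The side crop shows the stock: knobs in the far-right bin, a stacked D handle in the near-right one, and a flat hinge plate in the near-left one. In the top view that is knobs upper-left, handles upper-right, brackets lower-left (three plates in a row) and hinges lower-right. The colourless shut hinge at (344,203) is the stray. The short handle is at (294,201), with a grip bar about 28 px against about 38 px for the long one.

```bash
cat > h.py <<'E'
import numpy as np, cv2
from workcell import *
def P(name,uv,z):
    c=get_calibration(name); R,_=cv2.Rodrigues(c["rvec"]); t=c["tvec"]
    K=np.array([[c["fx"],0,c["cx"]],[0,c["fy"],c["cy"]],[0,0,1]])
    p=(np.atleast_2d(uv).astype(float)-[c["cx"],c["cy"]])/c["fx"]; s=p.copy()
    for _ in range(10): s=p/(1+c["k1"]*(s**2).sum(1,keepdims=True))
    d=np.c_[s,np.ones(len(s))]@R; C=-R.T@t
    return C+d*((z-C[2])/d[:,2])[:,None]
def ca(u,v,x0=270,y0=120,f=5): return ((u+.5)/f-.5+x0,(v+.5)/f-.5+y0)
E
python3 - <<'E'
from h import *
np.set_printoptions(precision=4,suppress=True)
im=cv2.imread("pics/top0.png").astype(int)
sat=im.max(2)-im.min(2)
m=((sat<45)&(im.sum(2)>210)).astype(np.uint8)
m[:125]=0;m[236:]=0;m[:,:272]=0;m[:,:]*=1;m[:,405:]=0
n,l,st,ce=cv2.connectedComponentsWithStats(m)
for i in range(1,n):
    if st[i,4]<25: continue
    ys,xs=np.nonzero(l==i); r=cv2.minAreaRect(np.c_[xs,ys].astype(np.float32))
    b=P("top",cv2.boxPoints(r),0.008)
    print(i,st[i,4],np.round(ce[i],1),"rect",P("top",r[0],.008)[0][:2],b[:,:2].round(4).tolist(),np.linalg.norm(b[1]-b[0]),np.linalg.norm(b[2]-b[1]))
k=lambda pts,z:print([ (q[:2]*1000).round(0).tolist() for q in P("top",[ca(*p) for p in pts],z)])
print("hinge");k([(297,422),(320,468),(440,408),(417,366)],.010)
print("handle: bar ends outer, leg ends");k([(108,330),(90,472),(158,336),(158,352),(147,466),(147,480)],.012)
print("bracket standing top, far flat corners");k([(318,178),(380,190)],.02);k([(335,116),(388,133)],.004)
print("knob");k([(566,112)],.028)
T=[(42,45),(462,35),(465,545),(40,560),(250,40),(250,552),(42,297),(463,285),(252,293)]
print("bins rim");print((P("top",[ca(u,v,95,118) for u,v in T],.051)[:,:2]*1000).round().tolist())
S=[(52,183),(492,28),(738,180),(268,365),(385,183)]
print("side rim");print((P("side",[ca(u,v,140,108,6) for u,v in S],.051)[:,:2]*1000).round().tolist())
q=lambda pts,z:print([(a[:2]*1000).round(0).tolist() for a in P("side",[((u+.5)/5-.5+245,(v+.5)/4.4-.5+185) for u,v in pts],z)])
print("side hinge");q([(215,285),(190,322),(340,365),(365,330)],.010)
print("side handle bar ends");q([(35,188),(165,145)],.012)
print("side bracket base far corners");q([(523,187),(550,222)],.004);q([(455,150),(490,195)],.04)
print("side knob");q([(719,287)],.026)
E
```

```text
1 240 [290.8 148.1] rect [ 0.5875 -0.088 ] [[0.544, -0.0531], [0.6437, -0.0966], [0.6315, -0.1233], [0.532, -0.0796]] 0.10884530603654506 0.029381932727271853
2 148 [339.9 150.7] rect [ 0.5825 -0.2133] [[0.5708, -0.1927], [0.6033, -0.202], [0.5942, -0.234], [0.5618, -0.2246]] 0.0337699710005516 0.03325588450898763
3 559 [384.3 203.6] rect [ 0.454  -0.3253] [[0.5064, -0.2965], [0.5065, -0.3583], [0.4024, -0.3537], [0.4022, -0.2927]] 0.0618167787504409 0.10415409279860245
4 186 [292.4 200.6] rect [ 0.4494 -0.0907] [[0.414, -0.0716], [0.4885, -0.081], [0.4851, -0.11], [0.4106, -0.1003]] 0.07509901981066182 0.029121184974825146
5 306 [342.8 203. ] rect [ 0.4431 -0.2167] [[0.4396, -0.179], [0.4716, -0.2427], [0.4465, -0.2543], [0.4147, -0.1908]] 0.07129451831612542 0.027608754251859022
6 25 [311.6 232. ] rect [ 0.3682 -0.1348] [[0.3759, -0.1183], [0.376, -0.1516], [0.3607, -0.1513], [0.3605, -0.1181]] 0.03328503122545912 0.015327104525965574
hinge
[[440.0, -181.0], [417.0, -192.0], [448.0, -254.0], [470.0, -243.0]]
handle: bar ends outer, leg ends
[[488.0, -84.0], [414.0, -74.0], [485.0, -109.0], [477.0, -109.0], [417.0, -103.0], [410.0, -103.0]]
bracket standing top, far flat corners
[[567.0, -193.0], [561.0, -225.0]]
[[604.0, -205.0], [595.0, -233.0]]
knob
[[600.0, -320.0]]
bins rim
[[634.0, 401.0], [640.0, 185.0], [378.0, 177.0], [370.0, 387.0], [637.0, 294.0], [375.0, 283.0], [503.0, 394.0], [509.0, 181.0], [505.0, 288.0]]
side rim
[[372.0, 390.0], [635.0, 400.0], [644.0, 187.0], [382.0, 182.0], [504.0, 289.0]]
side hinge
[[440.0, -180.0], [415.0, -193.0], [448.0, -253.0], [472.0, -242.0]]
side handle bar ends
[[417.0, -76.0], [487.0, -85.0]]
side bracket base far corners
[[607.0, -204.0], [597.0, -231.0]]
[[570.0, -191.0], [558.0, -226.0]]
side knob
[[602.0, -322.0]]
```

Both views agree to within about 3 mm, and the sizes match those given.

- **Hinge:** (.4435, -.217), long axis at -64°.
- **Handle bar:** (.451, -.084), at -7°.
- **Bracket:** (.581, -.213), at -15°.
- **Knob:** (.601, -.321).
- **Tray:** centre (.506, .2885), yaw about 2°.

I'll start with the hinge.

Careful with the scale: shifts go in shares of 75 cm and turns go in shares of pi rad. That gives: -74.8 cm / 75 = -0.9973, 30.17 cm / 75 = 0.4023, -0.856 rad / 3.1416 = -0.2725.

Call:
servo_tool:
  moves:
    - [0.4023,-0.9973,-0.1733,-0.2725]
    - [0.4023,-0.9973,-0.1733,-0.2725]
    - [0.4023,-0.9973,-0.1733,-0.2725]
    - [0.4023,-0.9973,-0.1733,-0.2725]
    - [0.4023,-0.9973,-0.1733,-0.2725]
    - [0.4023,-0.9973,-0.1733,-0.2725]
    - [0.4023,-0.9973,-0.1733,-0.2725]
    - [0.4023,-0.9973,-0.1733,-0.2725]
    - [0.4023,-0.9973,-0.1733,-0.2725]
    - [0.4023,-0.9973,-0.1733,-0.2725]
    - [0.4023,-0.9973,-0.1733,-0.2725]
    - [0.4023,-0.9973,-0.1733,-0.2725]
    - [0.4023,-0.9973,-0.1733,-0.2725]
    - [0.4023,-0.9973,-0.1733,-0.2725]
    - [0.4023,-0.9973,-0.1733,-0.2725]
    - [0.4023,-0.9973,-0.1733,-0.2725]
    - [0.4023,-0.9973,-0.1733,-0.2725]
    - [0.4023,-0.9973,-0.1733,-0.2725]
    - [0.4023,-0.9973,-0.1733,-0.2725]
    - [0.4023,-0.9973,-0.1733,-0.2725]
  claw: 0.4
  force: 40

```text
time: 1.77
ee_pos: [0.4438, -0.2199, 0.0999]
tcp_rot: [-180.0, -0.0, 115.9]
wrist_force: [0.2, 0.1, -0.3]
opening: 0.0511
grasp_force: 0.0
```

Converted, -9.8 cm / 75 = -0.1307, -9 cm / 75 = -0.12.

Call:
servo_tool:
  moves:
    - [0,0,-0.04,0]
    - [0,0,-0.08,0]
    - [0,0,-0.1067,0]
    - [0,0,-0.12,0]
    - [0,0,-0.1307,0]
    - [0,0,-0.1307,0]
    - [0,0,-0.1307,0]

```text
time: 2.35
ee_pos: [0.4439, -0.2166, 0.0041]
tcp_rot: [180.0, 0.0, 116.0]
wrist_force: [0.5, 0.1, 0.4]
opening: 0.0509
grasp_force: 0.0
```

Call:
servo_tool:
  moves:
    - [0,0,0,0]
    - [0,0,0,0]
    - [0,0,0,0]
    - [0,0,0,0]
    - [0,0,0,0]
    - [0,0,0,0]
  claw: 1

```text
time: 2.85
ee_pos: [0.4443, -0.217, 0.005]
tcp_rot: [179.9, 0.1, 116.0]
wrist_force: [-2.6, 0.0, 6.8]
opening: 0.0246
grasp_force: 39.0
```

Converted, 11 cm / 75 = 0.1467, 9 cm / 75 = 0.12.

Call:
servo_tool:
  moves:
    - [0,0,0.04,0]
    - [0,0,0.08,0]
    - [0,0,0.12,0]
    - [0,0,0.1467,0]
    - [0,0,0.1467,0]

```text
time: 3.27
ee_pos: [0.4455, -0.2175, 0.1187]
tcp_rot: [179.7, 0.3, 116.0]
wrist_force: [-0.2, -0.6, -0.7]
opening: 0.0248
grasp_force: 40.1
```

```bash
python3 - <<'E'
from h import *
im=cv2.cvtColor(camera("side"),cv2.COLOR_RGB2BGR)
cv2.imwrite("pics/s1.png",cv2.resize(im[130:330,200:420],None,fx=3,fy=3,interpolation=cv2.INTER_CUBIC))
o=get_obs();print(o["ee_pos"],o["opening"],o["grasp_force"],o["wrist_force"])
E
```

```text
[ 0.44485286 -0.21720608  0.11607926] 0.024680832956519627 40.054941326379776 [-0.03393426  0.68931136 -2.17733343]
```

View pics/s1.png

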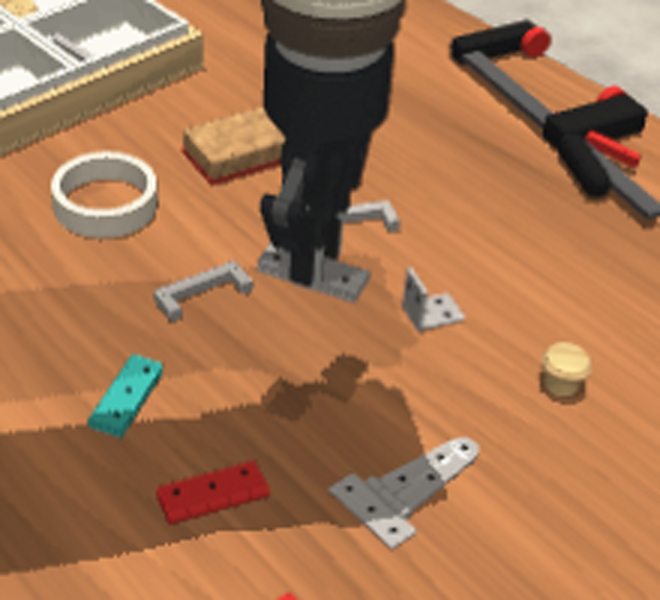

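The hinge is held level at crop (315,275). Now to its bin.

Converted, 45.1 cm / 75 = 0.6013, 2.5 cm / 75 = 0.0333, -0.42 rad / 3.1416 = -0.1337.

Call:
servo_tool:
  moves:
    - [0.0333,0.6013,0.0133,-0.1337]
    - [0.0333,0.6013,0.0133,-0.1337]
    - [0.0333,0.6013,0.0133,-0.1337]
    - [0.0333,0.6013,0.0133,-0.1337]
    - [0.0333,0.6013,0.0133,-0.1337]
    - [0.0333,0.6013,0.0133,-0.1337]
    - [0.0333,0.6013,0.0133,-0.1337]
    - [0.0333,0.6013,0.0133,-0.1337]
    - [0.0333,0.6013,0.0133,-0.1337]
    - [0.0333,0.6013,0.0133,-0.1337]
    - [0.0333,0.6013,0.0133,-0.1337]
    - [0.0333,0.6013,0.0133,-0.1337]
    - [0.0333,0.6013,0.0133,-0.1337]
    - [0.0333,0.6013,0.0133,-0.1337]
    - [0.0333,0.6013,0.0133,-0.1337]
    - [0.0333,0.6013,0.0133,-0.1337]

```text
time: 4.65
ee_pos: [0.4685, 0.2331, 0.123]
tcp_rot: [-180.0, 0.0, 91.9]
wrist_force: [-0.5, -0.3, -1.1]
opening: 0.0244
grasp_force: 40.0
```

```bash
python3 - <<'E'
from h import *
im=cv2.cvtColor(camera("top"),cv2.COLOR_RGB2BGR)
cv2.imwrite("pics/t1.png",cv2.resize(im[100:240,80:220],None,fx=4,fy=4,interpolation=cv2.INTER_CUBIC))
o=get_obs();print(o["ee_pos"],o["tcp_rot"],o["opening"],o["grasp_force"])
E
```

```text
[0.46857597 0.2331345  0.12319193] [-1.79990501e+02  1.12127749e-02  9.18498359e+01] 0.024746059787066902 40.00340446829796
```

View pics/t1.png

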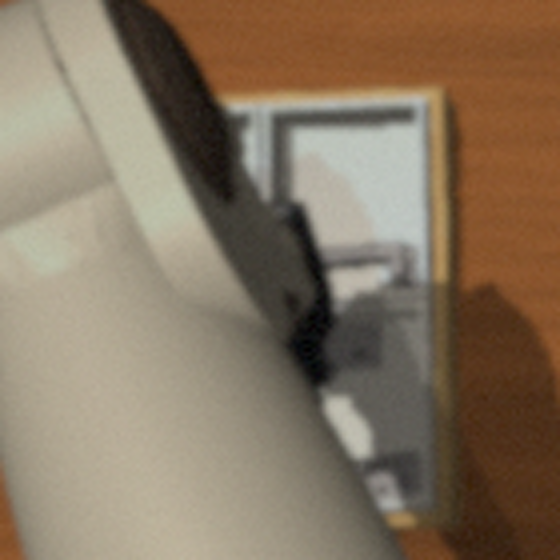

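The arm hides the spot from above, so I'll rely on the computed pose. Lowering in two stages and watching the wrist force.

Converted, -9.5 cm / 75 = -0.1267, -9 cm / 75 = -0.12.

Call:
servo_tool:
  moves:
    - [0,0,-0.04,0]
    - [0,0,-0.08,0]
    - [0,0,-0.1067,0]
    - [0,0,-0.12,0]
    - [0,0,-0.1267,0]
    - [0,0,-0.1267,0]
    - [0,0,-0.1267,0]

```text
time: 5.28
ee_pos: [0.4692, 0.2344, 0.0295]
tcp_rot: [179.9, -0.0, 91.9]
wrist_force: [-0.4, 0.4, -1.2]
opening: 0.0246
grasp_force: 40.0
```

Converted, -1.2 cm / 75 = -0.016, -0.8 cm / 75 = -0.0107.

Call:
servo_tool:
  moves:
    - [0,0,-0.0053,0]
    - [0,0,-0.0107,0]
    - [0,0,-0.016,0]
    - [0,0,-0.016,0]

```text
time: 5.62
ee_pos: [0.4682, 0.2343, 0.0156]
tcp_rot: [-180.0, 0.0, 92.0]
wrist_force: [0.1, -0.1, -1.3]
opening: 0.0247
grasp_force: 40.0
```

Converted, -0.3 cm / 75 = -0.004, -0.2 cm / 75 = -0.0027.

Call:
servo_tool:
  moves:
    - [0,0,-0.0027,0]
    - [0,0,-0.004,0]
    - [0,0,-0.004,0]

```text
time: 5.87
ee_pos: [0.4686, 0.2345, 0.0141]
tcp_rot: [180.0, -0.0, 91.9]
wrist_force: [-3.5, -1.5, 4.5]
opening: 0.0247
grasp_force: 40.9
```

Converted, 11 cm / 75 = 0.1467, 9 cm / 75 = 0.12.

Call:
servo_tool:
  moves:
    - [0,0,0,0]
    - [0,0,0,0]
    - [0,0,0,0]
    - [0,0,0.0267,0]
    - [0,0,0.0667,0]
    - [0,0,0.12,0]
    - [0,0,0.1467,0]
    - [0,0,0.1467,0]
  claw: 0.58

```text
time: 6.53
ee_pos: [0.4706, 0.2354, 0.1287]
tcp_rot: [179.6, -0.2, 91.9]
wrist_force: [-0.4, 0.6, 0.6]
opening: 0.0358
grasp_force: 0.0
```

The hinge touched down where predicted and is released. Next is the short handle.

Converted, -31.8 cm / 75 = -0.424, -1.75 cm / 75 = -0.0233, 1.414 rad / 3.1416 = 0.4501.

Call:
servo_tool:
  moves:
    - [-0.0233,-0.424,-0.0267,0.4501]
    - [-0.0233,-0.424,-0.0267,0.4501]
    - [-0.0233,-0.424,-0.0267,0.4501]
    - [-0.0233,-0.424,-0.0267,0.4501]
    - [-0.0233,-0.424,-0.0267,0.4501]
    - [-0.0233,-0.424,-0.0267,0.4501]
    - [-0.0233,-0.424,-0.0267,0.4501]
    - [-0.0233,-0.424,-0.0267,0.4501]
    - [-0.0233,-0.424,-0.0267,0.4501]
    - [-0.0233,-0.424,-0.0267,0.4501]
    - [-0.0233,-0.424,-0.0267,0.4501]
    - [-0.0233,-0.424,-0.0267,0.4501]
    - [-0.0233,-0.424,-0.0267,0.4501]
    - [-0.0233,-0.424,-0.0267,0.4501]
    - [-0.0233,-0.424,-0.0267,0.4501]
    - [-0.0233,-0.424,-0.0267,0.4501]
  claw: 0.6

```text
time: 7.87
ee_pos: [0.4509, -0.0835, 0.1031]
tcp_rot: [180.0, -0.0, 172.9]
wrist_force: [-0.4, 0.3, -0.2]
opening: 0.0347
grasp_force: 0.0
```

```bash
python3 - <<'E'
from h import *
im=cv2.cvtColor(camera("top"),cv2.COLOR_RGB2BGR)
cv2.imwrite("pics/t2.png",cv2.resize(im[118:238,95:335],None,fx=3,fy=3,interpolation=cv2.INTER_CUBIC))
o=get_obs();print(o["time"],o["ee_pos"],o["tcp_rot"],o["opening"])
E
```

```text
7.9167 [ 0.45093053 -0.08352454  0.10308118] [-1.79998020e+02 -1.65052541e-02  1.72888650e+02] 0.034115198423075276
```

View pics/t2.png

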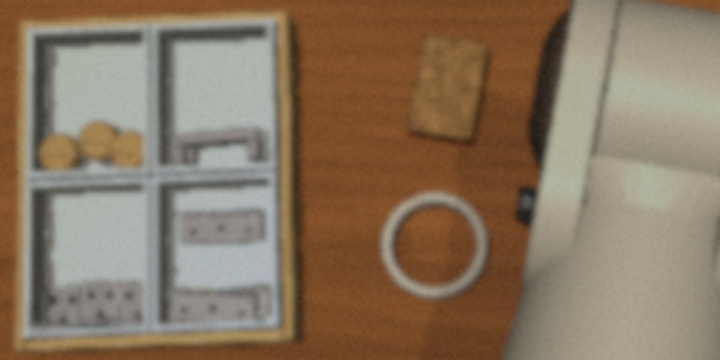

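The hinge rests on the empty floor of its bin at crop (222,226), clear of the stack. Now grasping the handle bar.

Converted, -9.8 cm / 75 = -0.1307, -9 cm / 75 = -0.12.

Call:
servo_tool:
  moves:
    - [0,0,-0.04,0]
    - [0,0,-0.08,0]
    - [0,0,-0.1067,0]
    - [0,0,-0.12,0]
    - [0,0,-0.1307,0]
    - [0,0,-0.1307,0]
    - [0,0,-0.1307,0]

```text
time: 8.5
ee_pos: [0.4514, -0.0836, 0.006]
tcp_rot: [-180.0, 0.0, 173.0]
wrist_force: [0.2, -0.3, 0.6]
opening: 0.034
grasp_force: 0.0
```

Call:
servo_tool:
  moves:
    - [0,0,0,0]
    - [0,0,0,0]
    - [0,0,0,0]
    - [0,0,0,0]
    - [0,0,0,0]
    - [0,0,0,0]
  claw: 1

```text
time: 9.0
ee_pos: [0.4519, -0.0837, 0.0066]
tcp_rot: [-180.0, 0.1, 173.0]
wrist_force: [0.1, 1.2, 6.5]
opening: 0.0081
grasp_force: 40.0
```

Converted, 11 cm / 75 = 0.1467, 8 cm / 75 = 0.1067.

Call:
servo_tool:
  moves:
    - [0,0,0.0267,0]
    - [0,0,0.0667,0]
    - [0,0,0.1067,0]
    - [0,0,0.1467,0]
    - [0,0,0.1467,0]
    - [0,0,0.1467,0]

```text
time: 9.5
ee_pos: [0.4522, -0.0838, 0.1172]
tcp_rot: [-180.0, 0.2, 173.0]
wrist_force: [0.3, 0.5, -1.0]
opening: 0.0081
grasp_force: 39.2
```

Converted, 32.3 cm / 75 = 0.4307, 15.7 cm / 75 = 0.2093, -1.414 rad / 3.1416 = -0.4501.

Call:
servo_tool:
  moves:
    - [0.2093,0.4307,0.0133,-0.4501]
    - [0.2093,0.4307,0.0133,-0.4501]
    - [0.2093,0.4307,0.0133,-0.4501]
    - [0.2093,0.4307,0.0133,-0.4501]
    - [0.2093,0.4307,0.0133,-0.4501]
    - [0.2093,0.4307,0.0133,-0.4501]
    - [0.2093,0.4307,0.0133,-0.4501]
    - [0.2093,0.4307,0.0133,-0.4501]
    - [0.2093,0.4307,0.0133,-0.4501]
    - [0.2093,0.4307,0.0133,-0.4501]
    - [0.2093,0.4307,0.0133,-0.4501]
    - [0.2093,0.4307,0.0133,-0.4501]
    - [0.2093,0.4307,0.0133,-0.4501]
    - [0.2093,0.4307,0.0133,-0.4501]
    - [0.2093,0.4307,0.0133,-0.4501]
    - [0.2093,0.4307,0.0133,-0.4501]

```text
time: 10.83
ee_pos: [0.6079, 0.2391, 0.125]
tcp_rot: [-180.0, 0.0, 92.1]
wrist_force: [0.1, 0.6, -0.9]
opening: 0.0082
grasp_force: 39.3
```

```bash
python3 - <<'E'
from h import *
im=cv2.cvtColor(camera("side"),cv2.COLOR_RGB2BGR)
cv2.imwrite("pics/s2.png",cv2.resize(im[60:200,130:290],None,fx=4,fy=4,interpolation=cv2.INTER_CUBIC))
o=get_obs();print(o["time"],o["ee_pos"],o["tcp_rot"],o["opening"],o["grasp_force"])
E
```

```text
10.8833 [0.60797724 0.23912197 0.12520389] [-1.79998098e+02  1.39061289e-03  9.20267860e+01] 0.008186609281629722 39.31208252906799
```

View pics/s2.png

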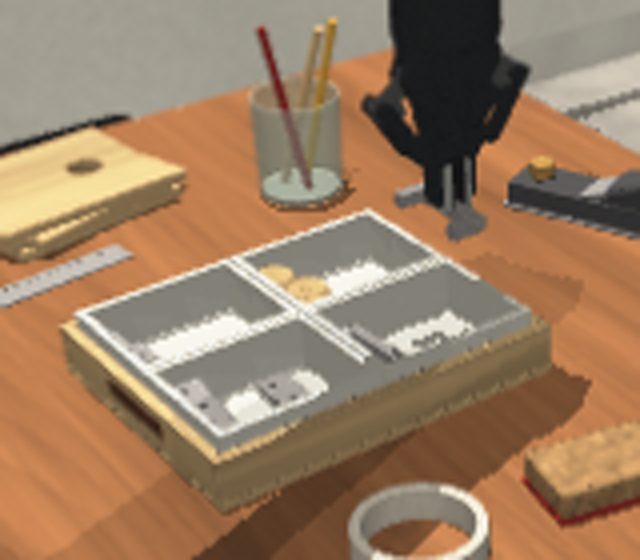

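The handle is held level above its bin (crop 440,205), legs toward the robot. Lowering.

Converted, -10.7 cm / 75 = -0.1427, -10.4 cm / 75 = -0.1387.

Call:
servo_tool:
  moves:
    - [0,0,-0.04,0]
    - [0,0,-0.08,0]
    - [0,0,-0.1067,0]
    - [0,0,-0.12,0]
    - [0,0,-0.1307,0]
    - [0,0,-0.1347,0]
    - [0,0,-0.1387,0]
    - [0,0,-0.1427,0]
    - [0,0,-0.1427,0]

```text
time: 11.63
ee_pos: [0.6084, 0.2395, 0.0188]
tcp_rot: [179.9, -0.0, 92.0]
wrist_force: [-0.3, -0.0, -0.9]
opening: 0.0084
grasp_force: 39.3
```

Converted, -0.4 cm / 75 = -0.0053, -0.3 cm / 75 = -0.004.

Call:
servo_tool:
  moves:
    - [0,0,-0.004,0]
    - [0,0,-0.0053,0]
    - [0,0,-0.0053,0]

```text
time: 11.88
ee_pos: [0.6086, 0.2397, 0.0157]
tcp_rot: [179.9, -0.0, 92.0]
wrist_force: [-0.9, -0.8, 5.4]
opening: 0.0087
grasp_force: 40.0
```

Converted, 11 cm / 75 = 0.1467, 9 cm / 75 = 0.12.

Call:
servo_tool:
  moves:
    - [0,0,0,0]
    - [0,0,0,0]
    - [0,0,0,0]
    - [0,0,0.0267,0]
    - [0,0,0.0667,0]
    - [0,0,0.12,0]
    - [0,0,0.1467,0]
    - [0,0,0.1467,0]
  claw: 0.7

```text
time: 12.55
ee_pos: [0.61, 0.2402, 0.1305]
tcp_rot: [179.6, -0.2, 92.0]
wrist_force: [0.7, 0.3, 0.5]
opening: 0.0256
grasp_force: 0.0
```

Converted, -45 cm / 75 = -0.6, -3.8 cm / 75 = -0.0507, 1.274 rad / 3.1416 = 0.4055.

Call:
servo_tool:
  moves:
    - [-0.0507,-0.6,-0.0133,0.4055]
    - [-0.0507,-0.6,-0.0133,0.4055]
    - [-0.0507,-0.6,-0.0133,0.4055]
    - [-0.0507,-0.6,-0.0133,0.4055]
    - [-0.0507,-0.6,-0.0133,0.4055]
    - [-0.0507,-0.6,-0.0133,0.4055]
    - [-0.0507,-0.6,-0.0133,0.4055]
    - [-0.0507,-0.6,-0.0133,0.4055]
    - [-0.0507,-0.6,-0.0133,0.4055]
    - [-0.0507,-0.6,-0.0133,0.4055]
    - [-0.0507,-0.6,-0.0133,0.4055]
    - [-0.0507,-0.6,-0.0133,0.4055]
    - [-0.0507,-0.6,-0.0133,0.4055]
    - [-0.0507,-0.6,-0.0133,0.4055]
    - [-0.0507,-0.6,-0.0133,0.4055]
    - [-0.0507,-0.6,-0.0133,0.4055]
  claw: 0.3

```text
time: 13.88
ee_pos: [0.5703, -0.2092, 0.1142]
tcp_rot: [180.0, -0.0, 165.0]
wrist_force: [0.3, 0.3, 0.6]
opening: 0.0597
grasp_force: 0.0
```

```bash
python3 - <<'E'
from h import *
im=cv2.cvtColor(camera("side"),cv2.COLOR_RGB2BGR)
cv2.imwrite("pics/s3.png",cv2.resize(im[90:290,140:400],None,fx=3,fy=3,interpolation=cv2.INTER_CUBIC))
o=get_obs();print(o["time"],o["ee_pos"],o["tcp_rot"],o["opening"])
E
```

```text
13.9333 [ 0.57030656 -0.2091858   0.11429217] [ 1.79990857e+02 -2.40204195e-03  1.65019558e+02] 0.05994665840350892
```

View pics/s3.png

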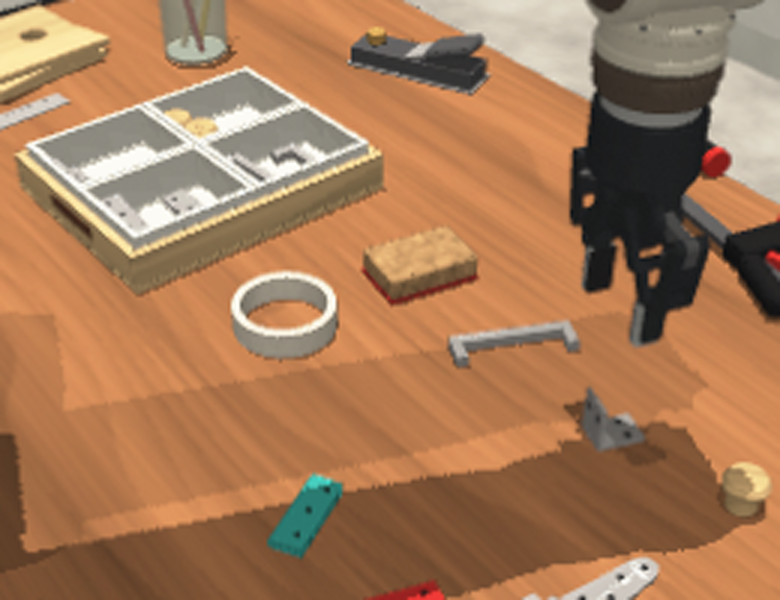

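The short handle lies in its bin (crop 290,155). The gripper is above the bracket, so I'll grasp it across its 30 mm width.

Converted, -10.9 cm / 75 = -0.1453, -9.5 cm / 75 = -0.1267.

Call:
servo_tool:
  moves:
    - [0,0,-0.04,0]
    - [0,0,-0.08,0]
    - [0,0,-0.1067,0]
    - [0,0,-0.1267,0]
    - [0,-0.0013,-0.1453,0]
    - [0,-0.0013,-0.1453,0]
    - [0,-0.0013,-0.1453,0]

```text
time: 14.52
ee_pos: [0.5698, -0.2106, 0.005]
tcp_rot: [180.0, -0.1, 165.0]
wrist_force: [0.5, -0.6, 0.7]
opening: 0.0597
grasp_force: 0.0
```

Call:
servo_tool:
  moves:
    - [0,0,0,0]
    - [0,0,0,0]
    - [0,0,0,0]
    - [0,0,0,0]
    - [0,0,0,0]
    - [0,0,0,0]
  claw: 1

```text
time: 15.02
ee_pos: [0.5708, -0.2115, 0.0068]
tcp_rot: [180.0, 0.1, 165.0]
wrist_force: [-0.1, 1.8, 6.3]
opening: 0.0292
grasp_force: 39.5
```

Converted, 11 cm / 75 = 0.1467, 8 cm / 75 = 0.1067.

Call:
servo_tool:
  moves:
    - [0,0,0.0267,0]
    - [0,0,0.0667,0]
    - [0,0,0.1067,0]
    - [0,0,0.1467,0]
    - [0,0,0.1467,0]
    - [0,0,0.1467,0]

```text
time: 15.52
ee_pos: [0.5712, -0.2121, 0.1178]
tcp_rot: [-180.0, 0.2, 164.9]
wrist_force: [-1.0, 0.3, -1.3]
opening: 0.0291
grasp_force: 39.7
```

Converted, 55.1 cm / 75 = 0.7347, -11.9 cm / 75 = -0.1587, 0.297 rad / 3.1416 = 0.0945.

Call:
servo_tool:
  moves:
    - [-0.1587,0.7347,0.0133,0.0945]
    - [-0.1587,0.7347,0.0133,0.0945]
    - [-0.1587,0.7347,0.0133,0.0945]
    - [-0.1587,0.7347,0.0133,0.0945]
    - [-0.1587,0.7347,0.0133,0.0945]
    - [-0.1587,0.7347,0.0133,0.0945]
    - [-0.1587,0.7347,0.0133,0.0945]
    - [-0.1587,0.7347,0.0133,0.0945]
    - [-0.1587,0.7347,0.0133,0.0945]
    - [-0.1587,0.7347,0.0133,0.0945]
    - [-0.1587,0.7347,0.0133,0.0945]
    - [-0.1587,0.7347,0.0133,0.0945]
    - [-0.1587,0.7347,0.0133,0.0945]
    - [-0.1587,0.7347,0.0133,0.0945]
    - [-0.1587,0.7347,0.0133,0.0945]
    - [-0.1587,0.7347,0.0133,0.0945]
    - [-0.1587,0.7347,0.0133,0.0945]
    - [-0.1587,0.7347,0.0133,0.0945]

```text
time: 17.02
ee_pos: [0.4512, 0.3383, 0.1248]
tcp_rot: [-180.0, -0.0, -178.1]
wrist_force: [0.2, -1.1, 0.5]
opening: 0.0291
grasp_force: 39.8
```

```bash
python3 - <<'E'
from h import *
im=cv2.cvtColor(camera("side"),cv2.COLOR_RGB2BGR)
cv2.imwrite("pics/s4.png",cv2.resize(im[60:200,100:290],None,fx=4,fy=4,interpolation=cv2.INTER_CUBIC))
o=get_obs();print(o["time"],o["ee_pos"],o["tcp_rot"],o["opening"],o["grasp_force"])
E
```

```text
17.0667 [0.45130852 0.33820119 0.1250112 ] [-1.79974404e+02 -1.99558677e-02 -1.78130337e+02] 0.028971531300365283 39.79540407657623
```

View pics/s4.png

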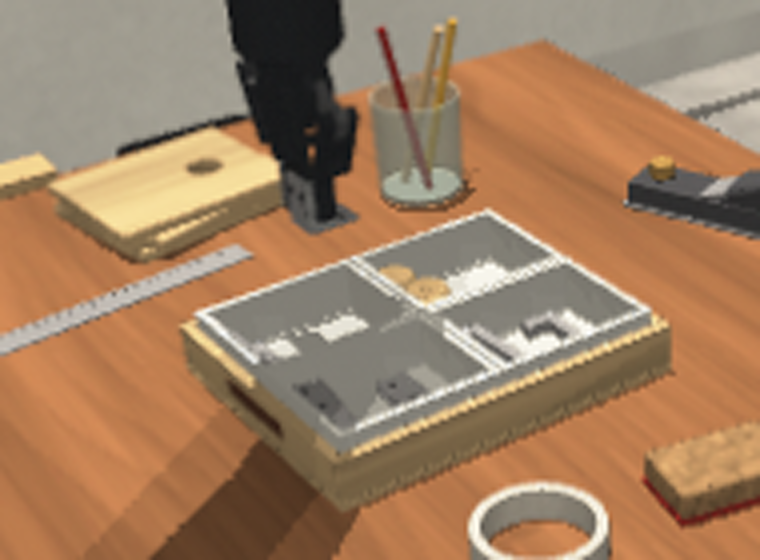

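The bracket is held level (crop 315,205), standing leg toward the robot. Lowering.

Converted, -10.7 cm / 75 = -0.1427, -10.4 cm / 75 = -0.1387.

Call:
servo_tool:
  moves:
    - [0,0.0013,-0.04,0]
    - [0,0.0013,-0.08,0]
    - [0,0.0013,-0.1067,0]
    - [0,0.0013,-0.12,0]
    - [0,0.0013,-0.1307,0]
    - [0,0.0013,-0.1347,0]
    - [0,0.0013,-0.1387,0]
    - [0,0.0013,-0.1427,0]
    - [0,0.0013,-0.1427,0]

```text
time: 17.82
ee_pos: [0.4514, 0.3406, 0.0188]
tcp_rot: [180.0, 0.0, -178.0]
wrist_force: [-0.8, -0.2, -1.7]
opening: 0.0289
grasp_force: 39.8
```

Converted, -0.4 cm / 75 = -0.0053, -0.3 cm / 75 = -0.004.

Call:
servo_tool:
  moves:
    - [0,0,-0.004,0]
    - [0,0,-0.0053,0]
    - [0,0,-0.0053,0]

```text
time: 18.07
ee_pos: [0.4515, 0.3408, 0.0158]
tcp_rot: [179.9, 0.1, -178.0]
wrist_force: [-1.9, -1.0, 7.7]
opening: 0.0294
grasp_force: 40.5
```

Converted, 11 cm / 75 = 0.1467, 9 cm / 75 = 0.12.

Call:
servo_tool:
  moves:
    - [0,0,0,0]
    - [0,0,0,0]
    - [0,0,0,0]
    - [0,0,0.0267,0]
    - [0,0,0.0667,0]
    - [0,0,0.12,0]
    - [0,0,0.1467,0]
    - [0,0,0.1467,0]
  claw: 0.45

```text
time: 18.73
ee_pos: [0.4528, 0.3417, 0.1299]
tcp_rot: [179.7, 0.4, -178.0]
wrist_force: [0.5, 0.2, -0.1]
opening: 0.0472
grasp_force: 0.0
```

Converted, -66.1 cm / 75 = -0.8813, 15 cm / 75 = 0.2.

Call:
servo_tool:
  moves:
    - [0.2,-0.8813,0,0]
    - [0.2,-0.8813,0,0]
    - [0.2,-0.8813,0,0]
    - [0.2,-0.8813,0,0]
    - [0.2,-0.8813,0,0]
    - [0.2,-0.8813,0,0]
    - [0.2,-0.8813,0,0]
    - [0.2,-0.8813,0,0]
    - [0.2,-0.8813,0,0]
    - [0.2,-0.8813,0,0]
    - [0.2,-0.8813,0,0]
    - [0.2,-0.8813,0,0]
    - [0.2,-0.8813,0,0]
    - [0.2,-0.8813,0,0]
    - [0.2,-0.8813,0,0]
    - [0.2,-0.8813,0,0]
    - [0.2,-0.8813,0,0]
    - [0.2,-0.8813,0,0]
    - [0.2,-0.8813,0,0]
    - [0.2,-0.8813,0,0]
  claw: 0.25

```text
time: 20.4
ee_pos: [0.6008, -0.3195, 0.1239]
tcp_rot: [180.0, -0.0, -178.0]
wrist_force: [0.4, 0.1, 0.4]
opening: 0.0643
grasp_force: 0.0
```

```bash
python3 - <<'E'
from h import *
im=cv2.cvtColor(camera("side"),cv2.COLOR_RGB2BGR)
cv2.imwrite("pics/s5.png",cv2.resize(im[90:290,140:440],None,fx=2.6,fy=2.6,interpolation=cv2.INTER_CUBIC))
o=get_obs();print(o["time"],o["ee_pos"],o["tcp_rot"],o["opening"])
E
```

```text
20.45 [ 0.60098243 -0.31922579  0.124313  ] [ 1.79980104e+02 -1.34061030e-02 -1.77970796e+02] 0.06426858003629145
```

View pics/s5.png

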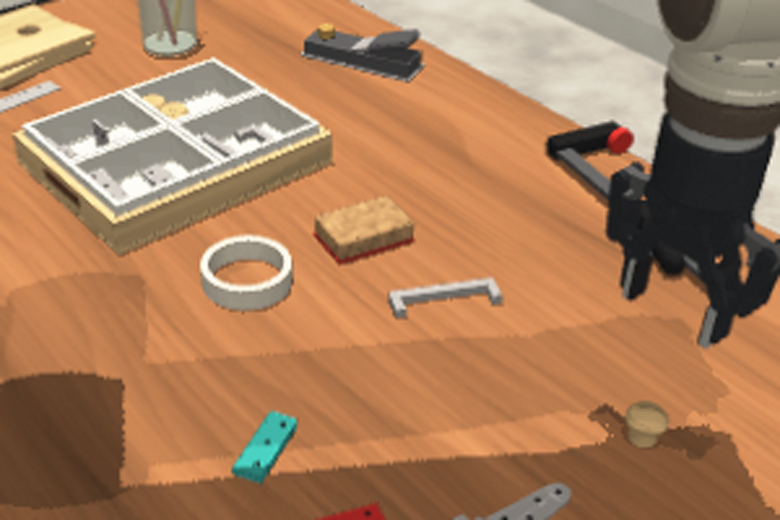

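The bracket stands in its bin (crop 100,130). Now the knob.

Converted, -11.5 cm / 75 = -0.1533, -10.7 cm / 75 = -0.1427.

Call:
servo_tool:
  moves:
    - [0,-0.0013,-0.04,0]
    - [0,-0.0013,-0.08,0]
    - [0,-0.0013,-0.1067,0]
    - [0,-0.0013,-0.1267,0]
    - [0,-0.0013,-0.1427,0]
    - [0,-0.0013,-0.1533,0]
    - [0,-0.0013,-0.1533,0]
    - [0,-0.0013,-0.1533,0]

```text
time: 21.12
ee_pos: [0.6013, -0.3212, 0.0099]
tcp_rot: [-180.0, 0.0, -178.0]
wrist_force: [0.1, -0.2, 0.5]
opening: 0.0639
grasp_force: 0.0
```

Call:
servo_tool:
  moves:
    - [0,0,0,0]
    - [0,0,0,0]
    - [0,0,0,0]
    - [0,0,0,0]
    - [0,0,0,0]
    - [0,0,0,0]
  claw: 1

```text
time: 21.62
ee_pos: [0.6017, -0.3219, 0.0108]
tcp_rot: [-179.9, 0.1, -178.0]
wrist_force: [-0.1, 1.7, 6.1]
opening: 0.0341
grasp_force: 39.6
```

Converted, 11 cm / 75 = 0.1467, 8 cm / 75 = 0.1067.

Call:
servo_tool:
  moves:
    - [0,0,0.0267,0]
    - [0,0,0.0667,0]
    - [0,0,0.1067,0]
    - [0,0,0.1467,0]
    - [0,0,0.1467,0]
    - [0,0,0.1467,0]

```text
time: 22.12
ee_pos: [0.6021, -0.3223, 0.122]
tcp_rot: [-179.9, 0.2, -178.0]
wrist_force: [0.4, 0.1, -2.2]
opening: 0.0345
grasp_force: 39.9
```

Converted, 66.6 cm / 75 = 0.888, -0.6 cm / 75 = -0.008.

Call:
servo_tool:
  moves:
    - [-0.008,0.888,0.0067,0]
    - [-0.008,0.888,0.0067,0]
    - [-0.008,0.888,0.0067,0]
    - [-0.008,0.888,0.0067,0]
    - [-0.008,0.888,0.0067,0]
    - [-0.008,0.888,0.0067,0]
    - [-0.008,0.888,0.0067,0]
    - [-0.008,0.888,0.0067,0]
    - [-0.008,0.888,0.0067,0]
    - [-0.008,0.888,0.0067,0]
    - [-0.008,0.888,0.0067,0]
    - [-0.008,0.888,0.0067,0]
    - [-0.008,0.888,0.0067,0]
    - [-0.008,0.888,0.0067,0]
    - [-0.008,0.888,0.0067,0]
    - [-0.008,0.888,0.0067,0]
    - [-0.008,0.888,0.0067,0]
    - [-0.008,0.888,0.0067,0]
    - [-0.008,0.888,0.0067,0]
    - [-0.008,0.888,0.0067,0]

```text
time: 23.78
ee_pos: [0.595, 0.3432, 0.1236]
tcp_rot: [-180.0, -0.1, -178.1]
wrist_force: [-0.1, 0.3, 0.4]
opening: 0.0342
grasp_force: 40.0
```

Converted, -10 cm / 75 = -0.1333, -9.6 cm / 75 = -0.128.

Call:
servo_tool:
  moves:
    - [0,0,-0.04,0]
    - [0,0,-0.08,0]
    - [0,0,-0.1067,0]
    - [0,0,-0.1147,0]
    - [0,0,-0.1227,0]
    - [0,0,-0.128,0]
    - [0,0,-0.1333,0]
    - [0,0,-0.1333,0]
    - [0,0,-0.1333,0]

```text
time: 24.53
ee_pos: [0.5954, 0.3446, 0.0253]
tcp_rot: [180.0, 0.1, -178.0]
wrist_force: [0.3, 0.2, -0.6]
opening: 0.0342
grasp_force: 40.1
```

Converted, -0.6 cm / 75 = -0.008, -0.4 cm / 75 = -0.0053.

Call:
servo_tool:
  moves:
    - [0,0,-0.0027,0]
    - [0,0,-0.0053,0]
    - [0,0,-0.008,0]
    - [0,0,-0.008,0]

```text
time: 24.87
ee_pos: [0.5954, 0.3447, 0.0198]
tcp_rot: [180.0, 0.1, -178.0]
wrist_force: [-3.0, -1.2, 9.4]
opening: 0.0344
grasp_force: 40.8
```

Contact came at the expected height. Releasing, lifting clear and looking from above.

Call:
servo_tool:
  moves:
    - [0,0,0,0]
    - [0,0,0,0]
    - [0,0,0,0]
    - [0,0,0.0133,0]
    - [0,0,0.04,0]
    - [0,0,0.08,0]
    - [0,0,0.1333,0]
    - [0,0,0.16,0]
    - [0,0,0.16,0]
  claw: 0.4

```text
time: 25.62
ee_pos: [0.5968, 0.3454, 0.1456]
tcp_rot: [179.8, 0.5, -178.0]
wrist_force: [0.5, 0.3, 0.2]
opening: 0.0513
grasp_force: 0.0
```

Converted, -34 cm / 75 = -0.4533, -10 cm / 75 = -0.1333.

Call:
servo_tool:
  moves:
    - [-0.1333,-0.4533,0.0667,0]
    - [-0.1333,-0.4533,0.0667,0]
    - [-0.1333,-0.4533,0.0667,0]
    - [-0.1333,-0.4533,0.0667,0]
    - [-0.1333,-0.4533,0.0667,0]
    - [-0.1333,-0.4533,0.0667,0]
    - [-0.1333,-0.4533,0.0667,0]
    - [-0.1333,-0.4533,0.0667,0]
    - [-0.1333,-0.4533,0.0667,0]
    - [-0.1333,-0.4533,0.0667,0]
    - [-0.1333,-0.4533,0.0667,0]
    - [-0.1333,-0.4533,0.0667,0]
    - [-0.1333,-0.4533,0.0667,0]

```text
time: 26.7
ee_pos: [0.4952, 0.0053, 0.188]
tcp_rot: [180.0, -0.0, -178.0]
wrist_force: [0.0, 0.6, -0.4]
opening: 0.0511
grasp_force: 0.0
```

```bash
python3 - <<'E'
from h import *
im=cv2.cvtColor(camera("top"),cv2.COLOR_RGB2BGR)
cv2.imwrite("pics/t3.png",cv2.resize(im[110:245,90:410],None,fx=2.5,fy=2.5,interpolation=cv2.INTER_CUBIC))
print(get_obs()["time"],get_obs()["ee_pos"])
E
```

```text
26.75 [0.49515408 0.00538434 0.18790164]
```

View pics/t3.png

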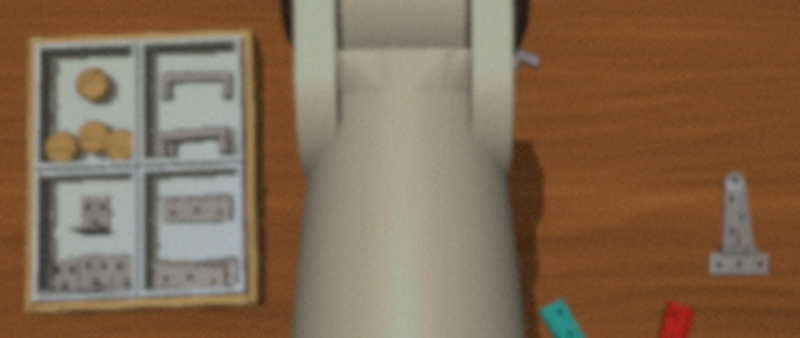

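The knob (93,85), handle (198,80), bracket (95,212) and hinge (198,208) each sit on the empty floor of their own bin. The tee hinge (740,230) hasn't moved, nor has the long handle, last seen whole in the previous side view. Nothing is in the gripper, so I'm handing in.

```bash
python3 -c "
from workcell import *
print(job_done())"
```

```text
the job is handed in; nothing more can be done
None
```

The knob, hinge, bracket and short D handle are each resting on the empty floor of their own bin, the tee hinge and long handle were left alone, and the job was handed in at about 27 s; no verdict was returned.

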